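# Fit the transport lock pin of a bench vacuum pump

## Task

Make the small vacuum pump ready for moving: pull its transport lock pin (the pin with the wide round collar and block grip) out of the accessory stand and push it down through the square port in the pump's deck, past the dust flap. Feel lightly with its tip for the hidden hole in the carriage inside, which has come to rest a few millimetres off centre, then gently seat the pin fully home, collar on the deck, and let go. Do not press hard while feeling, and leave the T-handled key and everything else where it is.

Things in the scene. Friction and masses are not known exactly. Their poses are not given: they have to be found in the camera images.
- lock_pin: Loose steel pin, 0.10 to 0.21 kg, upright in one of the stand's holes. Origin at the centre of its lower tip, z up. Shank 12 mm diameter, 60 mm long, tip chamfered 2 mm; collar of 48 mm diameter 60 to 65 mm above the tip; on it a black block grip, 65 to 101 mm above the tip, 22 mm thick along the pin's x, 32 mm wide along its y (take it across x, fingertips just above the collar).
- stand: Grey block, 60 mm (its x) by 144 mm (its y), 72 mm high, fixed to the worktop. Origin at the centre of its underside. Two blind holes of 13.6 mm at y = +38 and -38 mm, 66 mm deep, hold the lock pin and the valve key, either way round; both stand with their collars on the block.
- valve_key: Loose steel key in the stand's other hole: same 12 mm shank of 60 mm, small collar of 24 mm, a round T-bar of 10 mm, 60 mm long along its x, centred 90 mm above its tip. Origin at the tip. To be left in its place.
- pump: White vacuum pump case, 130 mm (its x) by 150 mm (its y), 80 mm high, flat deck, fixed to the worktop; gauge and rocker on its -x face, hose barbs at the back. Origin at the centre of its underside.
- port (a point): Centre of the square port (32 x 32 mm) in the pump's deck, level with the deck's top; axes as the pump's. The deck is 4 mm thick. With the pin in the hole its collar lands on the deck, tip 60 mm below the deck's top; short of the hole the collar stands 16 mm above the deck. Until the pin is home, the contact force between pin and pump must stay below 50 N.
- petri_dish: Loose petri dish, 60 mm across, 16 mm high, between pump and stand; bystander. Origin under its centre.
- specimen_cup: Loose lidded specimen cup, 51 mm across, 64 mm high, behind; bystander. Origin under its centre.
- flask: Loose conical flask, 64 mm across, 103 mm high, farther back; bystander. Origin under its centre.
- flap_edge (a point): Middle of the port's +x edge, underside of the deck, 4 mm below its top. Here a black spring flap that closes the port from below is hinged; a push of under 2 N on it swings it down, where it hangs out of the way beside the port's +x edge, reaching 41 mm below the deck's top.
- feel_level (a point): Point 44 mm straight below the port's centre, level with the carriage's flat steel top, hidden by the flap. NOT the hole: the one blind hole, 13.6 mm wide (1 mm chamfer), 19 mm deep, is off by up to 7 mm along this frame's x and up to 6 mm along y, never less than 2.5 mm. The carriage is rigid and stays put unless pushed sideways with over 15 N. Touch it slower than 20 mm/s.
Mind the look-alikes: they are no part of the job. What is shaped like the lock_pin but blue, brown or red is not meant.

How it is judged:
On the way, in this order (a step that is already met when the one before it is completed fails the run):
1. the lock pin is pulled clear of the stand (z of lock_pin in the frame of stand above 0.074 m and angle between lock_pin's own z axis and vertical below 0.3 rad), for 0.1 s.
2. the pin's tip is through the port, past the flap (z of lock_pin in the frame of port below -0.03 m and horizontal distance between lock_pin and port below 0.016 m), for 0.1 s.
At the end, for the whole second after the job is handed in: Lock pin in the carriage hole: tip at least 57 mm below the deck top (collar on the deck within 3 mm), within 14 mm of the port centre, upright within 0.08 rad, at rest, released; valve key within 10 mm and petri dish, cup and flask within 20 mm of where they were (z of lock_pin in the frame of port below -0.057 m and horizontal distance between lock_pin and port below 0.014 m and angle between lock_pin's own z axis and vertical below 0.08 rad and linear speed of lock_pin below 0.01 m/s and distance of valve_key from where it was at the start of the episode below 0.01 m and distance of each of petri_dish, specimen_cup, flask from where it was at the start of the episode below 0.02 m); the robot touches nothing.
It fails at once if before it is home (tip less than 57 mm deep), the pin is pressed against the pump with more than 50 N (z of lock_pin in the frame of port above -0.057 m and contact force between lock_pin and pump above 50 N).
It fails at once if the valve key is pulled or shifted by more than 10 mm (distance of valve_key from where it was at the start of the episode above 0.01 m).
It fails at once if petri dish, cup or flask is pushed more than 20 mm (distance of any of petri_dish, specimen_cup, flask from where it was at the start of the episode above 0.02 m).
It also fails if it takes over 58 s, if anything falls off the work surface, if the arm or the gripper's body presses on something with over 40 N, if the wrist force passes 120 N, or if a joint passes its speed limit or range.

## Robot

A 6-joint arm with a two-finger parallel gripper is mounted at the origin on a cart in front of the work surface, level with it; the furniture and walls round the work are solid. World frame = base frame: x ahead of the robot, y to its left, z up, the work surface at z = 0. Lengths are in m, angles in rad, forces in N, time in s.
With the tool pointing down it reaches from about 0.35 to 0.775 m from the base axis. Payload 5.5 kg.
Tool frame: the origin (TCP) lies at the very end of the fingers, on their centre line; the grasp point (between the pads) lies env.hold_point_z behind it (env.hold_point_z is the distance from the TCP to the grasp point, in m); z points along the fingers, y is the line along which they close (so a half turn about z gives the same grasp; the last joint's range is limited). The gripper opens to 85 mm and grips with 20 to 120 N. Pads are 22 mm wide; open, the fingers measure 114 mm over their backs; the gripper's body (76 mm by 85 mm) begins 54 mm behind the grasp point. The pads swing forward as they close: fully open they stand 13 mm farther back than shut.
Start: joints at [-1.277, 0.313, 0.046, 1.304, 0, 1.431], TCP at [0.242, -0.522, 0.231] pointing down, gripper open.
Joint ranges: [-2.76, 2.76], [-0.86, 1.69], [-1.03, 1.26], [-2.2, 2.34], [-1.47, 1.5], [-3.14, 3.14]. Speed limits (rad/s): [2.57, 2.57, 3.14, 3.14, 3.14, 3.14].

## Interface

Orientations are given as a unit quaternion [w, x, y, z].
In Python, from workcell import env gives the robot as it stands.
- The arm moves only by the tool carry_out, never from a script. Its argument "steps" is a list of rows, each a list of 3 entries, a list of its own where there are three numbers: the turn, a rotation vector about the tool's x, y, z in degrees, then the shift along the tool's x, y, z in cm, then the closure in counts, from 0 (fully open) to 255 (shut). A call has exactly 8 rows; each row is the pose to reach, as a shift and turn from the pose commanded when the call began, along the tool's axes at that moment; what a row does not reach only later rows make up. A row lasts 1/8 s, in which the tool goes at most 62.5 mm and 10.7 degrees, less where a joint would pass 70% of its speed; a pose out of reach is approached as far as the arm can. A call with a gripper value outside its range is refused whole. The fingers move at their own pace and stop on an object; "force" is the grip in N (left out, the last holds). Time passes only in rows, so rows that repeat a pose let the fingers close, or fill a call up. It gives the time, the measured TCP pose, the force, the opening and the grip force at its end, in the units of the state.
- env.get_state(): the state, without advancing time (a new reading comes with each control period).
- env.read_camera(name): name is "scene" or "top"; returns (picture, depth): 480x640x3 uint8, red, green, blue; 480x640 float32, m along the optical axis (not along the pixel's ray), 0 where there is no reading.
- env.get_calibration(name): a dict with "fx", "fy", "cx", "cy" (pixels), "origin" and "orientation" of the camera in the world. Camera axes: x right, y up, looking along -z (the intrinsics and any distortion apply to the point x, -y, -z); pixel columns grow to the right and rows downward; lengths in m; the calibration is good to about 2 mm. A picture is of the moment at which its call begins. get_calibration takes no time and is no camera call.
- env.hand_in(): hands the job in; it is judged then, once.
The state is a dict: "clock": time; "joint_pos": joint angles; "qvel": joint speeds; "tau": joint torques, N m; "tcp_pos": TCP position; "orientation": TCP orientation; "wrist_force": force on the tool from outside, world axes, zero at the start; "ft_torque": the same for the moment, N m; "finger_gap": finger opening in m; "grip_force": force on a finger pad.
Only numpy, scipy, OpenCV 4.12 (cv2) and the standard library are available. Lean on these libraries where they do the work, as an engineer would, in place of code of your own. Each camera call takes 0.05 s, during which the arm holds its last target. There are 200 camera calls.

## Working session

There is one attempt and no reset: what is moved stays moved. The work goes in short steps, Python scripts to look and compute and a tool call to move; the robot and the scene stay as the last step left them, time stands still between calls to the robot, and variables do not carry over. Pictures are saved under pics/ and viewed, at most 10 in all, crops included, and the job is handed in when it is done.

Besides the shell and the picture viewer there is one more tool, called after "Request:" as a command line: name --argument value ..., lists and objects as JSON in quotes. carry_out: Moves the arm, as the interface text tells. Its arguments: {"type":"object","properties":{"steps":{"type":"array","items":{"type":"array"}},"force":{"type":"number"}},"required":["steps"]}

```bash
mkdir -p pics; ls
cat > h.py <<'E'
import numpy as np,cv2
from scipy.spatial.transform import Rotation as R
from workcell import env
def rot(q): return R.from_quat([q[1],q[2],q[3],q[0]])
def cam(n):
    p,d=env.read_camera(n); return p,d,env.get_calibration(n)
def pts(d,c):
    v,u=np.mgrid[:480,:640]
    P=np.stack([(u-c['cx'])/c['fx']*d,-(v-c['cy'])/c['fy']*d,-d],-1)
    return P@rot(c['orientation']).as_matrix().T+np.array(c['origin'])
E
python3 - <<'E'
from h import *
for n in ('scene','top'):
    p,d,c=cam(n); cv2.imwrite(f'pics/{n}0.png',p[:,:,::-1]); np.savez(f'{n}0.npz',p=p,d=d,P=pts(d,c)); print(n,c)
print(env.get_state(),env.hold_point_z)
E
```

```text
pics
scene {'fx': 446.831489414596, 'fy': 446.831489414596, 'cx': 325.13814996084284, 'cy': 232.73628773804845, 'origin': array([0.11463387, 0.54637524, 0.71146386]), 'orientation': array([-0.33259969, -0.14575514,  0.38640324,  0.84783573])}
top {'fx': 594.707649424013, 'fy': 594.707649424013, 'cx': 312.4231714654776, 'cy': 234.90531749225542, 'origin': array([ 0.45088036, -0.02488862,  1.24625004]), 'orientation': array([-0.69662196, -0.04650592,  0.03342234,  0.71514893])}
{'clock': 0.1, 'joint_pos': array([-1.27657480e+00,  3.13934925e-01,  4.50814054e-02,  1.30360372e+00,
        2.29699758e-05,  1.43117919e+00]), 'qvel': array([ 0.00010414, -0.00232962,  0.00312547,  0.00103907, -0.00032306,
        0.00024203]), 'tau': array([ 2.36574677e-03, -4.81726921e+01,  2.99242508e+01,  1.27460336e-02,
       -1.86603975e-04, -5.88465767e-06]), 'tcp_pos': array([ 0.24155881, -0.52129084,  0.230488  ]), 'orientation': array([-8.28864696e-04,  9.76564777e-01,  2.15222088e-01, -5.26816076e-05]), 'wrist_force': array([0.28223063, 0.5820299 , 0.1180915 ]), 'ft_torque': array([ 0.01916044, -0.03185317,  0.03470052]), 'grip_force': 0.0, 'finger_gap': 0.08536108137532601} 0.0187
```

View pics/scene0.png

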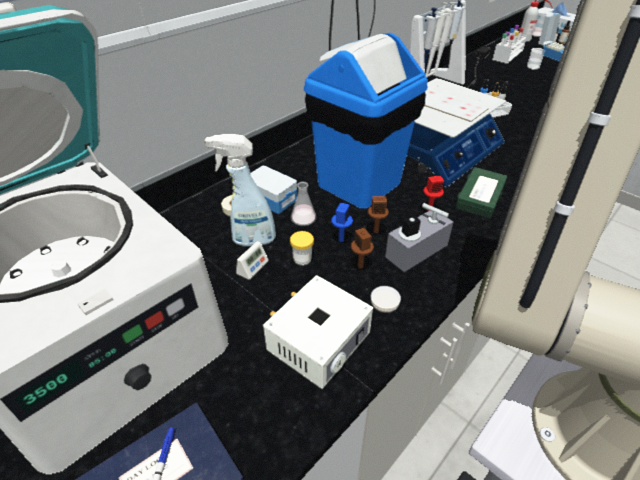

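View pics/top0.png

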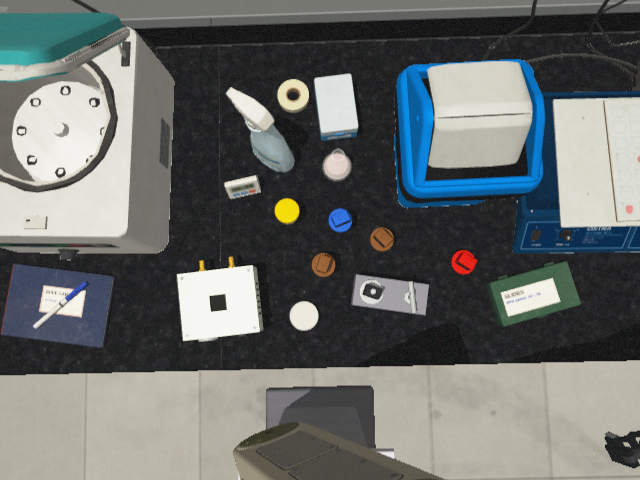

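Scene: the pump's port is at top pixel (218,302), the stand at (390,294), the dish at (304,316), the cup at (287,210) and the flask at (337,164).
Pin candidates in the top view are steel collar with black grip at (372,291) in the stand, blue (341,220), brown (382,239) and (323,264), and red (464,262). The one at (372,291) fits: it is steel with a black grip and stands in the stand. The T-bar at (410,297) is the key. I'll confirm in a crop and measure.

Run:
```python
from h import *
D=np.load('top0.npz');p,P=D['p'],D['P']
cr=cv2.resize(p[260:350,160:440],None,fx=2.85,fy=2.85,interpolation=cv2.INTER_CUBIC)
S=np.load('scene0.npz')
cr2=cv2.resize(S['p'][190:280,360:480],None,fx=4,fy=4,interpolation=cv2.INTER_CUBIC)
o=np.zeros((256+360,800,3),np.uint8);o=o[:600];o[:cr.shape[0],:cr.shape[1]]=cr[:,:800];o[240:600,:480]=cr2
cv2.imwrite('pics/crop.png',o[:,:,::-1])
g=cv2.cvtColor(p,cv2.COLOR_RGB2GRAY)
Z=P[:,:,2]
def rect(name,m):
    m=m.astype(np.uint8); n,l,s,c=cv2.connectedComponentsWithStats(m)
    if n<2: print(name,'none');return
    i=1+s[1:,4].argmax(); q=P[l==i]; r=cv2.minAreaRect(q[:,:2].astype(np.float32)*1000)
    print(name,s[i],'zmed',np.median(q[:,2]).round(4),'mean',q.mean(0).round(4),'rect',np.round(r[0],1),np.round(r[1],1),round(r[2],2))
def win(u0,v0,u1,v1):
    w=np.zeros(Z.shape,bool);w[v0:v1,u0:u1]=1;return w
rect('deck',win(170,255,270,350)&(abs(Z-.08)<.006))
rect('port',win(200,285,240,320)&(g<70))
rect('stand',win(340,265,440,325)&(abs(Z-.072)<.0035))
w=win(355,275,390,310)
rect('collar',w&(abs(Z-.077)<.003)); rect('grip',w&(Z>.1))
rect('keybar',win(395,270,430,320)&(Z>.09))
for n,b in dict(deck=(215,325),port=(218,302),floor=(320,345)).items(): print(n,P[b[1],b[0]].round(4))
for (u,v) in [(372,284),(372,290),(374,292),(378,296),(385,285)]: print(u,v,P[v,u].round(4),p[v,u])
```

```text
deck [ 177  265   83   75 5002] zmed 0.0796 mean [0.4564 0.1834 0.0795] rect [456.8 183.9] [130.4 151.1] 5.46
port [210 295  16  16 219] zmed 0.0755 mean [0.4558 0.1851 0.0754] rect [455.8 185.3] [28.5 30. ] 4.74
stand [ 352  274   60   39 1118] zmed 0.0717 mean [ 0.4651 -0.1412  0.0718] rect [ 466.4 -140.8] [116.7  60. ] 80.58
collar [359 279  27  27 219] zmed 0.0765 mean [ 0.4698 -0.117   0.0766] rect [ 470.1 -118.2] [48.9 49.2] 19.1
grip [363 283  20  16 208] zmed 0.1121 mean [ 0.47   -0.1155  0.1228] rect [468.8 -79.4] [ 30.1 110.8] 3.04
keybar [408 281   9  32 172] zmed 0.1051 mean [ 0.4578 -0.1876  0.1315] rect [ 458.3 -111.8] [173.7  58.9] 89.65
deck [0.4123 0.1893 0.0793]
port [0.4567 0.1839 0.0746]
floor [ 3.635e-01 -1.350e-02 -3.000e-04]
372 284 [ 0.4841 -0.1191  0.0763] [108 111 106]
372 290 [ 0.4718 -0.1158  0.1117] [222 225 219]
374 292 [ 0.4679 -0.1195  0.1108] [219 223 217]
378 296 [ 0.4602 -0.1267  0.1123] [53 55 55]
385 285 [ 0.4817 -0.1449  0.0718] [164 162 166]
```

View pics/crop.png

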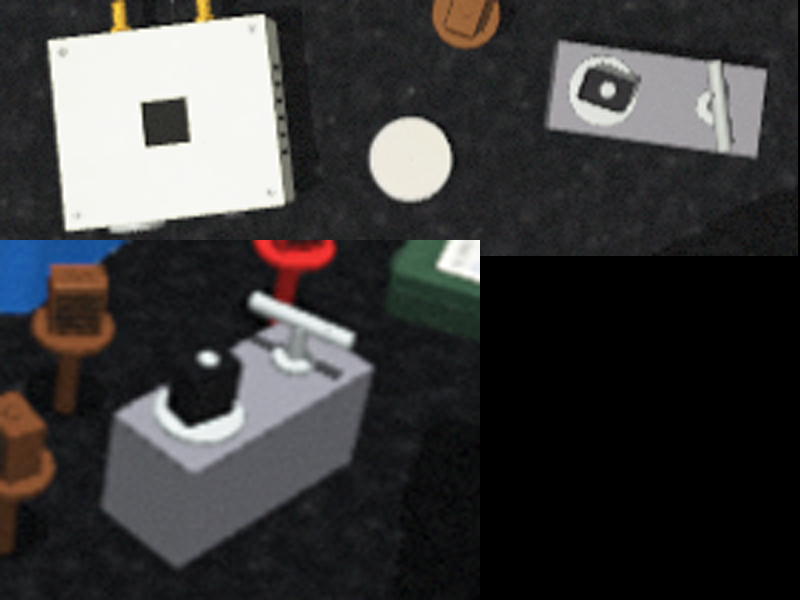

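The crop confirms it: a steel collar with a black block grip and white dot, at the stand's left hole in the top view. The key is at the right hole. Next I'll get the grip's yaw.

```bash
cat >> h.py <<'E'
def cast(uv,z,c):
    uv=np.asarray(uv,float).reshape(-1,2)
    r=np.stack([(uv[:,0]-c['cx'])/c['fx'],-(uv[:,1]-c['cy'])/c['fy'],-np.ones(len(uv))],-1)@rot(c['orientation']).as_matrix().T
    o=np.array(c['origin']); return o+r*((z-o[2])/r[:,2])[:,None]
E
python3 - <<'E'
from h import *
for n,(u0,v0,u1,v1) in dict(top=(358,277,388,307),).items():
    D=np.load(n+'0.npz');p,d=D['p'],D['d'];c=env.get_calibration(n)
    g=cv2.cvtColor(p,cv2.COLOR_RGB2GRAY)
    print(g[v0:v1,u0:u1])
    # collar: bright ring
    m=np.zeros(g.shape,np.uint8); m[v0:v1,u0:u1]=(abs(D['P'][v0:v1,u0:u1,2]-.112)<.0035)
    n_,l,s,ce=cv2.connectedComponentsWithStats(m);i=1+s[1:,4].argmax()
    vu=np.argwhere(l==i)[:,::-1]; w=cast(vu,.113,c)
    r=cv2.minAreaRect(w[:,:2].astype(np.float32)*1000);print('griptop',len(vu),r)
    q=w[:,:2]-w[:,:2].mean(0);ev,V=np.linalg.eigh(q.T@q/len(q));print(w.mean(0),np.sqrt(12*ev),V)
    m[:]=0;m[v0:v1,u0:u1]=g[v0:v1,u0:u1]>200
    k=cv2.convexHull(np.argwhere(m)[:,::-1].astype(np.int32)); 
    (e,ra)=cv2.minEnclosingCircle(k);print('collar',cast([e],.077,c),ra)
E
```

```text
[[164 165 163 162 160 163 162 161 163 163 164 166 164 149 149 139 134 136
  134 131 100 100  75  50  50  52  30  25  27  18]
 [164 164 161 164 162 164 165 166 165 163 163 164 161 165 162 162 161 164
  163 161 149 148 139 134 134 133 130 105 102  98]
 [163 163 163 164 163 163 165 163 163 159 129 138 153 161 139 136 152 162
  163 162 163 162 163 163 161 165 159 147 148 146]
 [163 166 164 164 164 165 162 161 159 198 192 199 199 203 193 195 200 205
  174 162 163 163 163 161 162 163 164 163 161 161]
 [164 162 164 164 164 162 147 211 202 221 224 225 219 179 220 221 221 222
  209 188 139 163 163 163 162 161 163 163 161 162]
 [165 164 163 165 163 177 201 225 221 221 221 176 175 130 175 175 180 222
  220 216 192 164 162 164 164 163 161 162 161 161]
 [163 163 164 162 164 215 223 220 176 161 154 110 124 125 124 123 130 175
  179 221 220 199 150 166 162 164 164 164 163 163]
 [164 163 163 160 209 223 223 194  85  61  53  76  89  93 110 124 122 122
  126 177 179 219 198 149 163 165 163 160 163 161]
 [166 164 166 180 225 224 220 129  37  51  51  52  45  54  71  91  92 114
  125 123 131 172 174 132 
[... 2247 characters left out ...]
63 163 164 162 164 162 162]
 [162 168 164 166 164 163 162 163 163 164 168 160 172 178 180 177 173 161
  166 162 166 165 163 165 162 163 163 164 162 160]
 [120 132 143 146 154 162 165 161 166 163 165 165 164 163 164 163 162 165
  163 162 164 164 165 163 163 161 163 163 167 164]
 [ 49  73  90  93 100 117 121 121 126 136 148 152 164 166 162 164 162 162
  165 162 164 166 163 164 161 162 162 166 163 164]]
griptop 175 ((470.3736572265625, -116.75414276123047), (31.59749984741211, 22.02511978149414), 69.41802215576172)
[ 0.47033762 -0.11658882  0.113     ] [0.02194273 0.03155512] [[-0.94296978  0.33287836]
 [ 0.33287836  0.94296978]]
collar [[ 0.46967521 -0.11673161  0.077     ]] 12.093981742858887
```

Run:
```python
from h import *
for n in ('top','scene'):
    P=np.load(n+'0.npz')['P'].reshape(-1,3)
    for z0,z1 in ((.02,.1),(.1,.2),(.2,.27),(.27,.5)):
        k=(P[:,2]>z0)&(P[:,2]<z1)&(P[:,0]>.47)&(P[:,0]<.75)&(P[:,1]>-.45)&(P[:,1]<-.1)
        q=P[k]
        if len(q)>5:
            i=q[:,0].argsort()[5:400:80]; j=(-q[:,1]).argsort()[5:400:80]
            print(n,z0,z1,len(q),'minx',q[i].round(3).tolist(),'maxy',q[j].round(3).tolist())
```

```text
top 0.02 0.1 4141 minx [[0.47, -0.213, 0.072], [0.472, -0.142, 0.073], [0.474, -0.227, 0.07], [0.476, -0.427, 0.032], [0.477, -0.433, 0.038]] maxy [[0.499, -0.1, 0.069], [0.496, -0.116, 0.072], [0.574, -0.125, 0.066], [0.486, -0.131, 0.079], [0.496, -0.136, 0.069]]
top 0.1 0.2 714 minx [[0.47, -0.102, 0.116], [0.477, -0.118, 0.109], [0.515, -0.296, 0.102], [0.534, -0.297, 0.103], [0.579, -0.136, 0.1]] maxy [[0.474, -0.103, 0.113], [0.473, -0.126, 0.11], [0.581, -0.146, 0.101], [0.474, -0.193, 0.104], [0.641, -0.301, 0.101]]
top 0.2 0.27 1174 minx [[0.618, -0.185, 0.256], [0.62, -0.251, 0.254], [0.62, -0.287, 0.264], [0.621, -0.216, 0.263], [0.621, -0.253, 0.263]] maxy [[0.656, -0.156, 0.259], [0.706, -0.157, 0.253], [0.679, -0.158, 0.264], [0.639, -0.161, 0.265], [0.623, -0.175, 0.259]]
top 0.27 0.5 11875 minx [[0.619, -0.203, 0.282], [0.621, -0.201, 0.283], [0.622, -0.2, 0.288], [0.622, -0.18, 0.278], [0.623, -0.18, 0.293]] maxy [[0.73, -0.158, 0.271], [0.718, -0.159, 0.282], [0.675, -0.16, 0.284], [0.736, -0.162, 0.296], [0.745, -0.163, 0.301]]
scene 0.02 0.1 3665 minx [[0.471, -0.
[... 336 characters left out ...]
-0.212, 0.185], [0.634, -0.241, 0.181]] maxy [[0.473, -0.103, 0.112], [0.569, -0.145, 0.1], [0.744, -0.174, 0.182], [0.707, -0.174, 0.183], [0.704, -0.175, 0.176]]
scene 0.2 0.27 2451 minx [[0.616, -0.19, 0.256], [0.617, -0.247, 0.258], [0.618, -0.298, 0.244], [0.619, -0.284, 0.259], [0.619, -0.174, 0.253]] maxy [[0.68, -0.156, 0.25], [0.734, -0.158, 0.238], [0.748, -0.159, 0.255], [0.704, -0.159, 0.262], [0.707, -0.16, 0.268]]
scene 0.27 0.5 5879 minx [[0.617, -0.235, 0.279], [0.619, -0.185, 0.277], [0.62, -0.268, 0.271], [0.621, -0.297, 0.285], [0.622, -0.255, 0.287]] maxy [[0.739, -0.158, 0.275], [0.717, -0.161, 0.283], [0.698, -0.162, 0.286], [0.749, -0.162, 0.284], [0.66, -0.163, 0.28]]
```

Request:
carry_out --steps '[[[0,0,-6],[4.72,-3.4,0],0],[[0,0,-12],[9.44,-6.8,0],0],[[0,0,-18],[14.15,-10.2,0],0],[[0,0,-24],[18.87,-13.6,0],0],[[0,0,-30],[23.6,-17.0,1],0],[[0,0,-36],[28.3,-20.4,2],0],[[0,0,-42],[33.0,-23.8,3.5],0],[[0,0,-45.7],[37.74,-27.19,5],0]]' --force 40

```text
clock: 1.1
tcp_pos: [0.4704, -0.1147, 0.1808]
orientation: [0.0, 0.816, 0.578, 0.0]
wrist_force: [0.7, -0.8, 0.4]
finger_gap: 0.0857
grip_force: 0.0
```

Request:
carry_out --steps '[[[0,0,0],[0,0,2],0],[[0,0,0],[0,0,4],0],[[0,0,0],[0,0,6],0],[[0,0,0],[0,0,8],0],[[0,0,0],[0,0,9.2],0],[[0,0,0],[0,0,10.0],0],[[0,0,0],[0,0,10.0],0],[[0,0,0],[0,0,10.0],0]]'

```text
clock: 2.1
tcp_pos: [0.4703, -0.1167, 0.0818]
orientation: [0.0, 0.816, 0.577, 0.0]
wrist_force: [-0.9, -0.3, 0.4]
finger_gap: 0.0855
grip_force: 0.0
```

Request:
carry_out --steps '[[[0,0,0],[0,0,0],255],[[0,0,0],[0,0,0],255],[[0,0,0],[0,0,0],255],[[0,0,0],[0,0,0],255],[[0,0,0],[0,0,0],255],[[0,0,0],[0,0,0],255],[[0,0,0],[0,0,0],255],[[0,0,0],[0,0,0],255]]'

```text
clock: 3.1
tcp_pos: [0.47, -0.1165, 0.0815]
orientation: [0.0, 0.816, 0.578, 0.0]
wrist_force: [-0.7, -0.2, 4.9]
finger_gap: 0.0217
grip_force: 40.1
```

Request:
carry_out --steps '[[[0,0,0],[0,0,-1.5],255],[[0,0,0],[0,0,-3.5],255],[[0,0,0],[0,0,-6],255],[[0,0,0],[0,0,-9],255],[[0,0,0],[0,0,-12],255],[[0,0,0],[0,0,-15],255],[[0,0,0],[0,0,-17],255],[[0,0,0],[0,0,-17],255]]'

```text
clock: 4.1
tcp_pos: [0.4703, -0.1166, 0.2529]
orientation: [0.001, 0.816, 0.578, 0.001]
wrist_force: [-0.1, 0.4, -2.7]
finger_gap: 0.0217
grip_force: 40.7
```

Run:
```python
from h import *
s=env.get_state();print(s['tcp_pos'],s['orientation'],s['wrist_force'],s['finger_gap'])
p,d,c=cam('scene')
cv2.imwrite('pics/lift.png',cv2.resize(p[90:300,270:520],None,fx=2.5,fy=2.5)[:,:,::-1])
T=rot(s['orientation']).as_matrix(); print(T.round(4))
t=np.array([.4565,.1842,.25])-[.4702,-.1167,.2508]; print('shift tool cm',(T.T@t*100).round(2))
```

```text
[ 0.47025643 -0.11663692  0.2528834 ] [1.04301233e-03 8.16353442e-01 5.77551446e-01 5.45330899e-04] [-0.09328854  0.35244492 -2.70806136] 0.021700517514985616
[[ 3.329e-01  9.430e-01  2.100e-03]
 [ 9.430e-01 -3.329e-01 -1.100e-03]
 [-3.000e-04  2.300e-03 -1.000e+00]]
shift tool cm [ 27.92 -11.31   0.04]
```

View pics/lift.png

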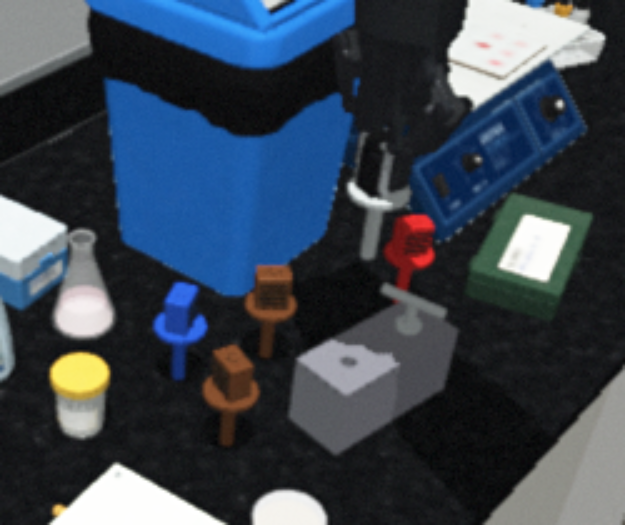

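The pin is held, out of the stand; the key is untouched. On to the port.

Request:
carry_out --steps '[[[0,0,-3],[3,-1.22,0],255],[[0,0,-7],[8,-3.24,0],255],[[0,0,-11],[13,-5.27,0],255],[[0,0,-15],[18,-7.29,0],255],[[0,0,-19],[22.5,-9.11,0],255],[[0,0,-22],[26,-10.53,0],255],[[0,0,-24.9],[27.92,-11.31,0],255],[[0,0,-24.9],[27.92,-11.31,0],255]]'

```text
clock: 5.15
tcp_pos: [0.4549, 0.1855, 0.2497]
orientation: [-0.001, 0.672, 0.741, -0.001]
wrist_force: [-0.4, -1.6, -1.5]
finger_gap: 0.0216
grip_force: 40.6
```

Run:
```python
from h import *
s=env.get_state();print(s['tcp_pos'],s['orientation'],s['wrist_force'],s['finger_gap'])
T=rot(s['orientation']).as_matrix(); print(T.round(4))
p,d,c=cam('scene')
q=p[180:420,240:420];cv2.imwrite('pics/over.png',cv2.resize(q,None,fx=2.5,fy=2.5)[:,:,::-1])
D=np.load('scene0.npz');g=cv2.cvtColor(D['p'],cv2.COLOR_RGB2GRAY)
m=np.zeros_like(g);m[300:335,300:340]=g[300:335,300:340]<80
n,l,st,ce=cv2.connectedComponentsWithStats(m);i=1+st[1:,4].argmax()
uv=np.argwhere(l==i)[:,::-1];w=cast(uv,.08,c)
print('port via scene',w.mean(0),cv2.minAreaRect(w[:,:2].astype(np.float32)*1000))
P=D['P'].reshape(-1,3)
k=(abs(P[:,2]-.08)<.005)&(abs(P[:,0]-.457)<.1)&(abs(P[:,1]-.184)<.1)
print('deck scene',cv2.minAreaRect(P[k][:,:2].astype(np.float32)*1000))
c=env.get_calibration('top');D=np.load('top0.npz');g=cv2.cvtColor(D['p'],cv2.COLOR_RGB2GRAY)
m=np.zeros_like(g);m[285:320,200:240]=g[285:320,200:240]<130
uv=np.argwhere(m)[:,::-1];w=cast(uv,.08,c);print('port via top',w.mean(0),cv2.minAreaRect(w[:,:2].astype(np.float32)*1000))
```

```text
[0.45491405 0.18548548 0.24972312] [-0.00081269  0.67170825  0.74081418 -0.00130654] [-0.40927033 -1.56492785 -1.54043653] 0.02160843429330014
[[-9.760e-02  9.952e-01 -3.000e-03]
 [ 9.952e-01  9.760e-02 -8.000e-04]
 [-6.000e-04 -3.000e-03 -1.000e+00]]
port via scene [0.45442171 0.18430861 0.08      ] ((454.4654541015625, 184.1909942626953), (25.081035614013672, 26.237314224243164), 5.033138751983643)
deck scene ((455.7140197753906, 181.78016662597656), (131.67327880859375, 152.8898162841797), 5.289907455444336)
port via top [0.45603951 0.18368791 0.08      ] ((456.0409851074219, 183.76358032226562), (29.707651138305664, 30.637306213378906), 5.628952503204346)
```

View pics/over.png

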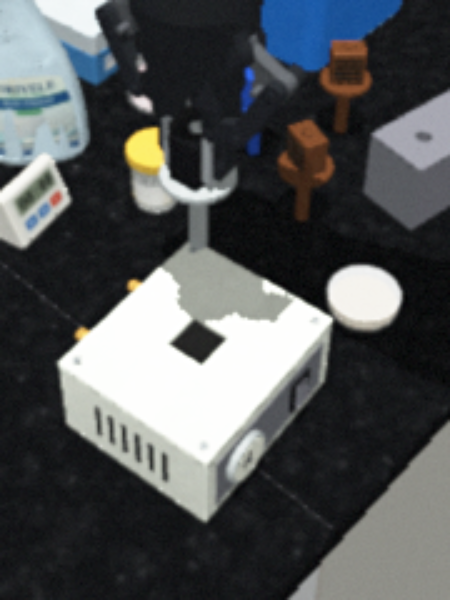

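Request:
carry_out --steps '[[[0,0,0],[0,0,1.5],255],[[0,0,0],[0,0,3],255],[[0,0,0],[0,0,4.5],255],[[0,0,0],[0,0,6],255],[[0,0,0],[0,0,7.5],255],[[0,0,0],[0,0,8.5],255],[[0,0,0],[0,0,8.5],255],[[0,0,0],[0,0,8.5],255]]'

```text
clock: 6.2
tcp_pos: [0.4565, 0.1846, 0.1667]
orientation: [0.0, 0.673, 0.74, 0.0]
wrist_force: [0.3, 0.7, -2.6]
finger_gap: 0.0216
grip_force: 40.6
```

Request:
carry_out --steps '[[[0,0,0],[0,0,0.6],255],[[0,0,0],[0,0,1.2],255],[[0,0,0],[0,0,1.8],255],[[0,0,0],[0,0,2.4],255],[[0,0,0],[0,0,3.0],255],[[0,0,0],[0,0,3.6],255],[[0,0,0],[0,0,4.0],255],[[0,0,0],[0,0,4.0],255]]'

```text
clock: 7.2
tcp_pos: [0.4556, 0.1844, 0.1257]
orientation: [-0.0, 0.673, 0.74, -0.001]
wrist_force: [-1.0, 0.5, -2.9]
finger_gap: 0.0213
grip_force: 40.6
```

Request:
carry_out --steps '[[[0,0,0],[0,0,0.4],255],[[0,0,0],[0,0,0.8],255],[[0,0,0],[0,0,1.1],255],[[0,0,0],[0,0,1.3],255],[[0,0,0],[0,0,1.3],255],[[0,0,0],[0,0,1.3],255],[[0,0,0],[0,0,1.3],255],[[0,0,0],[0,0,1.3],255]]'

```text
clock: 8.2
tcp_pos: [0.4561, 0.1845, 0.1133]
orientation: [0.0, 0.673, 0.74, -0.0]
wrist_force: [0.3, 1.1, -2.4]
finger_gap: 0.0213
grip_force: 40.7
```

Request:
carry_out --steps '[[[0,0,0],[0,0,0.1],255],[[0,0,0],[0,0,0.2],255],[[0,0,0],[0,0,0.3],255],[[0,0,0],[0,0,0.4],255],[[0,0,0],[0,0,0.5],255],[[0,0,0],[0,0,0.6],255],[[0,0,0],[0,0,0.6],255],[[0,0,0],[0,0,0.6],255]]'

```text
clock: 9.2
tcp_pos: [0.456, 0.1845, 0.1072]
orientation: [-0.0, 0.673, 0.74, -0.0]
wrist_force: [0.6, -0.2, -2.1]
finger_gap: 0.0214
grip_force: 40.7
```

Request:
carry_out --steps '[[[0,0,0],[0,0,0.05],255],[[0,0,0],[0,0,0.1],255],[[0,0,0],[0,0,0.15],255],[[0,0,0],[0,0,0.2],255],[[0,0,0],[0,0,0.2],255],[[0,0,0],[0,0,0.2],255],[[0,0,0],[0,0,0.2],255],[[0,0,0],[0,0,0.2],255]]'

```text
clock: 10.2
tcp_pos: [0.4562, 0.1845, 0.1054]
orientation: [0.0, 0.673, 0.74, 0.0]
wrist_force: [-1.7, -0.9, 1.6]
finger_gap: 0.0212
grip_force: 41.0
```

Contact with the carriage's top, about 4 N. I'll feel with light pokes around the centre.

Request:
carry_out --steps '[[[0,0,0],[0,0,-0.2],255],[[0,0,0],[0.2,0.25,-0.2],255],[[0,0,0],[0.37,0.47,-0.2],255],[[0,0,0],[0.37,0.47,-0.1],255],[[0,0,0],[0.37,0.47,0],255],[[0,0,0],[0.37,0.47,0.05],255],[[0,0,0],[0.37,0.47,0.05],255],[[0,0,0],[0.37,0.47,0.05],255]]'

```text
clock: 11.2
tcp_pos: [0.4606, 0.1887, 0.1054]
orientation: [0.0, 0.673, 0.74, 0.0]
wrist_force: [-2.2, -1.1, 5.5]
finger_gap: 0.0215
grip_force: 41.5
```

Request:
carry_out --steps '[[[0,0,0],[0,0,-0.2],255],[[0,0,0],[0,-0.25,-0.2],255],[[0,0,0],[0.03,-0.47,-0.2],255],[[0,0,0],[0.03,-0.47,-0.1],255],[[0,0,0],[0.03,-0.47,-0.05],255],[[0,0,0],[0.03,-0.47,0],255],[[0,0,0],[0.03,-0.47,0],255],[[0,0,0],[0.03,-0.47,0],255]]'

```text
clock: 12.2
tcp_pos: [0.4557, 0.1884, 0.1054]
orientation: [0.0, 0.673, 0.74, 0.0]
wrist_force: [-2.8, -1.2, 5.3]
finger_gap: 0.0213
grip_force: 41.7
```

Request:
carry_out --steps '[[[0,0,0],[0,0,-0.2],255],[[0,0,0],[0,-0.25,-0.2],255],[[0,0,0],[-0.03,-0.47,-0.2],255],[[0,0,0],[-0.03,-0.47,-0.1],255],[[0,0,0],[-0.03,-0.47,-0.05],255],[[0,0,0],[-0.03,-0.47,0],255],[[0,0,0],[-0.03,-0.47,0],255],[[0,0,0],[-0.03,-0.47,0],255]]'

```text
clock: 13.2
tcp_pos: [0.4511, 0.1877, 0.1054]
orientation: [0.0, 0.673, 0.74, 0.0]
wrist_force: [-3.1, -0.3, 6.3]
finger_gap: 0.0214
grip_force: 41.7
```

Request:
carry_out --steps '[[[0,0,0],[0,0,-0.2],255],[[0,0,0],[-0.2,0,-0.2],255],[[0,0,0],[-0.37,-0.03,-0.2],255],[[0,0,0],[-0.37,-0.03,-0.1],255],[[0,0,0],[-0.37,-0.03,-0.05],255],[[0,0,0],[-0.37,-0.03,0],255],[[0,0,0],[-0.37,-0.03,0],255],[[0,0,0],[-0.37,-0.03,0],255]]'

```text
clock: 14.2
tcp_pos: [0.4514, 0.184, 0.1053]
orientation: [0.0, 0.673, 0.74, 0.0]
wrist_force: [-2.2, -1.5, 6.1]
finger_gap: 0.0214
grip_force: 41.6
```

Request:
carry_out --steps '[[[0,0,0],[0,0,-0.2],255],[[0,0,0],[-0.2,0,-0.2],255],[[0,0,0],[-0.37,0.03,-0.2],255],[[0,0,0],[-0.37,0.03,-0.1],255],[[0,0,0],[-0.37,0.03,-0.05],255],[[0,0,0],[-0.37,0.03,0],255],[[0,0,0],[-0.37,0.03,0],255],[[0,0,0],[-0.37,0.03,0],255]]'

```text
clock: 15.2
tcp_pos: [0.4518, 0.1803, 0.1048]
orientation: [0.0, 0.673, 0.74, -0.0]
wrist_force: [-0.6, -0.6, -1.1]
finger_gap: 0.0218
grip_force: 40.6
```

The tip dropped here with almost no force: this is the hole mouth. I'll lower a little to feel its side.

Request:
carry_out --steps '[[[0,0,0],[0,0,0.03],255],[[0,0,0],[0,0,0.06],255],[[0,0,0],[0,0,0.1],255],[[0,0,0],[0,0,0.1],255],[[0,0,0],[0,0,0.1],255],[[0,0,0],[0,0,0.1],255],[[0,0,0],[0,0,0.1],255],[[0,0,0],[0,0,0.1],255]]'

```text
clock: 16.2
tcp_pos: [0.4521, 0.1803, 0.1039]
orientation: [0.0, 0.673, 0.74, 0.0]
wrist_force: [0.0, -1.2, 2.1]
finger_gap: 0.0211
grip_force: 41.1
```

Request:
carry_out --steps '[[[0,0,0],[0,0,-0.1],255],[[0,0,0],[-0.05,0.1,-0.1],255],[[0,0,0],[-0.05,0.1,-0.05],255],[[0,0,0],[-0.05,0.1,0],255],[[0,0,0],[-0.05,0.1,0.05],255],[[0,0,0],[-0.05,0.1,0.05],255],[[0,0,0],[-0.05,0.1,0.05],255],[[0,0,0],[-0.05,0.1,0.05],255]]'

```text
clock: 17.2
tcp_pos: [0.4529, 0.1799, 0.1033]
orientation: [0.0, 0.673, 0.74, -0.0]
wrist_force: [-1.8, -0.9, 0.1]
finger_gap: 0.0215
grip_force: 41.0
```

Request:
carry_out --steps '[[[0,0,0],[0,0,-0.1],255],[[0,0,0],[-0.1,0,-0.1],255],[[0,0,0],[-0.1,0,-0.05],255],[[0,0,0],[-0.1,0,0],255],[[0,0,0],[-0.1,0,0.05],255],[[0,0,0],[-0.1,0,0.1],255],[[0,0,0],[-0.1,0,0.1],255],[[0,0,0],[-0.1,0,0.1],255]]'

```text
clock: 18.2
tcp_pos: [0.4529, 0.1789, 0.1022]
orientation: [0.0, 0.673, 0.74, -0.0]
wrist_force: [-0.5, -0.3, -1.3]
finger_gap: 0.0217
grip_force: 40.6
```

Request:
carry_out --steps '[[[0,0,0],[0,0,0.05],255],[[0,0,0],[0,0,0.1],255],[[0,0,0],[0,0,0.15],255],[[0,0,0],[0,0,0.2],255],[[0,0,0],[0,0,0.2],255],[[0,0,0],[0,0,0.2],255],[[0,0,0],[0,0,0.2],255],[[0,0,0],[0,0,0.2],255]]'

```text
clock: 19.2
tcp_pos: [0.4529, 0.1789, 0.1002]
orientation: [-0.0, 0.673, 0.74, -0.0]
wrist_force: [-1.2, 0.1, -2.3]
finger_gap: 0.0218
grip_force: 40.7
```

It's in the hole and moving freely. Seating it.

Request:
carry_out --steps '[[[0,0,0],[0,0,0.15],255],[[0,0,0],[0,0,0.3],255],[[0,0,0],[0,0,0.45],255],[[0,0,0],[0,0,0.6],255],[[0,0,0],[0,0,0.7],255],[[0,0,0],[0,0,0.8],255],[[0,0,0],[0,0,0.8],255],[[0,0,0],[0,0,0.8],255]]'

```text
clock: 20.2
tcp_pos: [0.4529, 0.1789, 0.0922]
orientation: [-0.0, 0.673, 0.74, -0.0]
wrist_force: [-1.0, -0.2, -1.8]
finger_gap: 0.0215
grip_force: 40.7
```

Request:
carry_out --steps '[[[0,0,0],[0,0,0.05],255],[[0,0,0],[0,0,0.1],255],[[0,0,0],[0,0,0.15],255],[[0,0,0],[0,0,0.2],255],[[0,0,0],[0,0,0.25],255],[[0,0,0],[0,0,0.3],255],[[0,0,0],[0,0,0.3],255],[[0,0,0],[0,0,0.3],255]]'

```text
clock: 21.2
tcp_pos: [0.4529, 0.179, 0.0896]
orientation: [0.0, 0.673, 0.74, 0.0]
wrist_force: [-2.3, -1.2, 4.1]
finger_gap: 0.0214
grip_force: 41.2
```

The collar is on the deck. Releasing and backing off straight up.

Request:
carry_out --steps '[[[0,0,0],[0,0,0],0],[[0,0,0],[0,0,0],0],[[0,0,0],[0,0,0],0],[[0,0,0],[0,0,0],0],[[0,0,0],[0,0,0],0],[[0,0,0],[0,0,0],0],[[0,0,0],[0,0,0],0],[[0,0,0],[0,0,0],0]]'

```text
clock: 22.2
tcp_pos: [0.4529, 0.1789, 0.0893]
orientation: [0.0, 0.673, 0.74, -0.0]
wrist_force: [-0.3, -0.3, -0.0]
finger_gap: 0.0855
grip_force: 0.0
```

Request:
carry_out --steps '[[[0,0,0],[0,0,-1],0],[[0,0,0],[0,0,-3],0],[[0,0,0],[0,0,-5],0],[[0,0,0],[0,0,-8],0],[[0,0,0],[0,0,-11],0],[[0,0,0],[0,0,-14],0],[[0,0,0],[0,0,-15],0],[[0,0,0],[0,0,-15],0]]'

```text
clock: 23.2
tcp_pos: [0.4533, 0.179, 0.2397]
orientation: [0.0, 0.673, 0.74, 0.001]
wrist_force: [-0.1, 0.3, -0.3]
finger_gap: 0.0853
grip_force: 0.0
```

Run:
```python
from h import *
p,d,c=cam('scene');P=pts(d,c)
cv2.imwrite('pics/end.png',cv2.resize(p[170:400,230:480],None,fx=2.4,fy=2.4)[:,:,::-1])
k=(abs(P[...,0]-.453)<.03)&(abs(P[...,1]-.179)<.03)&(P[...,2]>.1)&(P[...,2]<.16)
print('grip',k.sum(),np.median(P[k],0),np.percentile(P[k][:,2],95) if k.any() else 0)
s=env.get_state();print(s['clock'],s['tcp_pos'],s['wrist_force'])
```

```text
grip 319 [0.44841614 0.18128326 0.1189324 ] 0.12130896270693793
23.25 [0.4527567  0.17890045 0.23876038] [-0.26101784 -0.24376984 -0.03932913]
```

View pics/end.png

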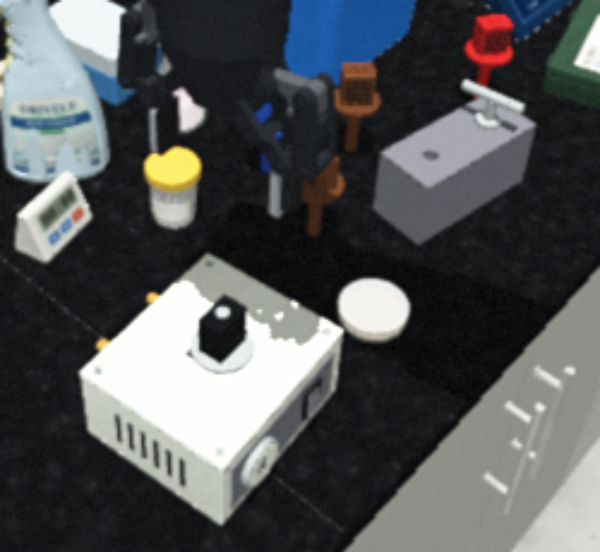

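The pin stands upright with its collar on the deck, at crop pixel (223,335). Its grip top is at z = 0.121, as expected for fully home, and the key, dish and cup are in place.

```bash
python3 -c "
from workcell import env
print(env.hand_in())"
```

```text
the job is handed in; nothing more can be done
None
```

The lock pin is seated in the carriage hole with its collar on the deck and released. The last picture showed the key, dish and cup in place, and the job was handed in at about 23 s (no verdict was returned).

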